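# Clamp a freshly glued cutlery box with a tapped wedge

## Robot

A 6-joint arm with a two-finger parallel gripper is mounted at the origin on the work surface. World frame = base frame: x ahead of the robot, y to its left, z up, the work surface at z = 0. Lengths are in m, angles in rad, forces in N, time in s.
With the tool pointing down it reaches from about 0.3 to 0.775 m from the base axis. Payload 14.6 kg.
Tool frame: the origin (TCP) lies at the very end of the fingers, on their centre line; the grasp point (between the pads) lies 19 mm behind it; z points along the fingers, y is the direction in which the jaws open and shut (so a half turn about z gives the same grasp; the last joint's range is limited). The gripper opens to 94 mm and grips with 3 to 60 N. Pads are 16 mm wide; open, the fingers measure 119 mm over their backs; the gripper's body (75 mm by 177 mm) begins 78 mm behind the grasp point.
Start: joints at [1.251, 0.3, 1.521, -0, 1.321, -0.067], TCP at [0.138, 0.533, 0.205] pointing down, gripper open.
Joint ranges: [-3.03, 3.03], [-0.79, 2.21], [0.23, 2.52], [-1.04, 4.18], [0, 3.07], [-2.55, 2.55]. Speed limits (rad/s): [2.22, 2.22, 2.57, 3.14, 3.14, 3.14].

## Interface

Orientations are given as a 3x3 rotation matrix whose columns are the frame's x, y, z axes.
In Python, from workcell import arm gives the robot as it stands. The module is installed in compiled form; this text tells all that it offers.
- The arm moves only by the tool drive_tool, never from a script. Its argument "moves" is a list of rows, each a list of 6 numbers: the shift along the tool's x, y, z in m, then the turn, a rotation vector about the tool's x, y, z in rad. In form: [[dx, dy, dz, ax, ay, az], ...]. A call has 1 to 12 rows; each row shifts and turns the commanded pose from where the row before left it, along the tool's axes as they then stand; what a row does not reach is not made up. A row lasts 1/12 s, in which the tool goes at most 41.7 mm and 7.16 degrees, less where a joint would pass 70% of its speed; a pose out of reach is approached as far as the arm can. A call with a gripper value outside its range is refused whole. "fingers" is the finger opening in m, from 0 to 0.094, set as the call begins (left out, the last holds). The fingers move at their own pace and stop on an object; the grip force is fixed at half the most. Time passes only in rows, so rows that do not move let the fingers close. It gives the time, the measured TCP pose, the force and the opening at its end, in the units of the state.
- arm.observe(): the state, without advancing time (a new reading comes with each control period).
- arm.grab_frame(name): name is "scene" or "top"; returns (picture, depth): 384x512x3 uint8, blue, green, red; 384x512 float32, m along the optical axis (not along the pixel's ray), 0 where there is no reading.
- arm.camera_info(name): a dict with "fx", "fy", "cx", "cy" (pixels), "pose" (4x4, takes a point from camera to world coordinates). Camera axes: x right, y down, z forward; pixel columns grow to the right and rows downward; lengths in m; the calibration is good to about 2 mm. A picture is of the moment at which its call begins. camera_info takes no time and is no camera call.
- arm.hand_in(): hands the job in, once; it reports no verdict.
Trained networks look in the newest picture that a camera, given by its name, has taken for a name from the list of things; names that differ only in an ending like _2 or _b are one class to them, and where a whole thing is asked for, a point or a joint stands for the part that bears it (a point fixed in the world has none). Each returns a list of dicts, best first, with "conf" (0 to 1); they miss things now and then, are a little off and sometimes report something else, mostly with a low value. They report only what shows in the picture. A call takes as long as a camera call. They do not tell look-alikes from the thing itself.
- arm.masks_of(label, camera): "region" (384x512 bool, what is visible of it) and "position" ([row, column] in pixels, amid what is visible of it).
The state is a dict: "clock": time; "q": joint angles; "dq": joint speeds; "tau": joint torques, N m; "eef_pos": TCP position; "tool_rot": TCP orientation; "ft_force": force on the tool from outside, world axes, zero at the start; "moment": the same for the moment, N m; "opening": finger opening in m.
Only numpy, scipy, OpenCV 4.12 (cv2) and the standard library are available. Lean on these libraries where they do the work, as an engineer would, in place of code of your own. Each camera call takes 0.05 s, during which the arm holds its last target. There are 200 camera calls.

## Task

The glued cutlery box lies loose on the clamping board: pick up the mallet and tap the wooden wedge in by its thick end, with firm but measured taps that neither bruise it nor crush the box, until it stops advancing and the box sits tight between the press bar and the stop. Touch the wedge with the mallet only, do not hit the box with it, then stand the mallet back on the bare desk on its head and let go, leaving the other things on the desk where they are.

Things in the scene. Friction and masses are not known exactly. Their poses are not given: they have to be found in the camera images.
- board: plywood clamping board 280 x 175 x 18 mm, fixed; origin under its middle, top at z 18 mm. x is the pressing direction, +y the side the wedge is driven from. In order of x it carries: fixed cleat with slanted face, wedge, press bar (20 x 150 mm, slides along x only), box, stop, all 30 to 45 mm tall. The board reaches from y -100 to +75 mm; cleat and bar end at y +67 mm
- stop: dark wooden stop block 26 x 130 x 40 mm fixed on the board behind the box; origin at the foot of the face that the box is pressed against. It is set at a slightly different place each time, so the depth at which the wedge becomes tight differs by some 25 mm.
- tray: glued wooden cutlery box with three compartments of wooden forks, 120 x 150 x 45 mm, 0.35 kg, loose on the board between bar and stop with a few mm of play; origin at the centre of its underside
- wedge_butt (a point): centre of the flat thick end (butt) of the loose wooden wedge, 47 mm wide, 30 mm tall, standing on the board (18 to 48 mm above the desk). y points out of the butt: drive it along -y. It slides 20 to 55 mm almost freely, then resistance rises steeply, several N per mm, and friction holds it. When tight the butt still stands 10 to 50 mm beyond the ends of cleat and bar
- wedge_center (a point): half-way along and half-way up the same wedge: 170 mm long, tapering 1 in 5 from 47 to 13 mm wide, waxed, 0.1 kg. Taps of 15 to 25 N seat it well; 45 N or more would bruise it or crush the box; axes as at the butt
- mallet_handle (a point): middle of the upright handle of the wooden mallet, which stands on its head with the handle up; handle 28 mm (along its x) by 22 mm (along its y), from 42 to 128 mm above the mallet's underside, this point at 85 mm. Mallet 0.36 kg; axes as for its head.
- mallet_head (a point): centre of the mallet's head, a dark wooden block 45 mm (x) by 90 mm (y) by 42 mm (z), 64 mm below the middle of the handle; the flat striking faces look along its +y and -y, 45 mm from this point
- glue: white glue bottle, 44 mm across, 120 mm tall; bystander
- calculator: desk calculator 150 x 100 x 20 mm; bystander
- straw_jar: glass jar of paper straws, 76 mm across, 200 mm tall with the straws; bystander
- tape: roll of tape lying flat, 90 mm across, 24 mm tall; bystander
- stapler: black stapler, 150 mm long, 50 mm tall; bystander
- mug: white mug, 80 mm across, 90 mm tall; bystander
There are look-alikes about, which are no part of the job. Leave any purple or yellow look-alike of the tray alone.

How it is judged:
By the outcome, as a careful person would: the job done as asked, in the order asked, and still so for the second after the job is handed in, with the robot touching nothing.
It also fails if it takes over 48 s, if anything falls off the work surface, if the arm or the gripper's body presses on something with over 40 N, if the wrist force passes 120 N, or if a joint passes its speed limit or range.

## Working session

There is one attempt and no reset: what is moved stays moved. The work goes in short steps, Python scripts to look and compute and a tool call to move; the robot and the scene stay as the last step left them, time stands still between calls to the robot, and variables do not carry over. Pictures are saved under pics/ and viewed, about 8 in all and at most 12, crops included, and the job is handed in when it is done.

Besides the shell and the picture viewer there is one more tool, called after "Emit:" as name(argument=value, ...), one argument or row to a line, values as JSON. drive_tool: Moves the arm, as the interface text tells. Its arguments: {"type":"object","properties":{"moves":{"type":"array"},"fingers":{"type":"number"}},"required":["moves"]}

```bash
mkdir -p pics; cat > h.py <<'E'
import numpy as np, cv2
from workcell import arm
def cloud(name):
    p,d=arm.grab_frame(name); i=arm.camera_info(name)
    r,c=np.mgrid[:384,:512]
    P=np.stack([(c-i['cx'])/i['fx']*d,(r-i['cy'])/i['fy']*d,d],-1)
    T=np.array(i['pose']); W=P@T[:3,:3].T+T[:3,3]; W[d==0]=np.nan
    return p,d,W
E
python3 - <<'E'
from h import *
s=arm.observe(); print(s['clock'],s['eef_pos'],s['tool_rot'],s['ft_force'])
for n in ('scene','top'):
    p,d,W=cloud(n); cv2.imwrite(f'pics/{n}0.png',p); np.save(n+'0.npy',W)
    print(n,np.round(arm.camera_info(n)['pose'],3).tolist())
    for l in ['mallet_handle','mallet_head','wedge_butt','wedge_center','tray','stop','glue','calculator','straw_jar','tape','stapler','mug','board']:
        for m in arm.masks_of(l,n)[:3]:
            g=m['region']; q=W[g]
            print(l,round(m['conf'],2),np.round(m['position']),g.sum(),np.round(np.nanmedian(q,0),3),np.round(np.nanmin(q,0),3),np.round(np.nanmax(q,0),3))
a=cv2.imread('pics/scene0.png');b=cv2.imread('pics/top0.png')
cv2.imwrite('pics/both0.png',cv2.resize(np.vstack([a,b]),(400,600)))
E
```

```text
0.0 [0.13748482 0.53227349 0.20487027] [[-9.68209634e-01  2.50139910e-01 -3.60780337e-04]
 [ 2.50140160e-01  9.68209009e-01 -1.10226211e-03]
 [ 7.35910286e-05 -1.15746644e-03 -9.99999327e-01]] [0.36340945 0.49808703 0.29021992]
scene [[-0.535, 0.511, -0.673, 1.373], [0.845, 0.328, -0.423, 0.58], [0.005, -0.795, -0.607, 0.872], [0.0, 0.0, 0.0, 1.0]]
mallet_handle 0.91 [219. 324.] 786 [0.448 0.238 0.043] [0.413 0.188 0.   ] [0.461 0.278 0.132]
mallet_head 0.58 [217. 328.] 825 [0.447 0.239 0.043] [ 0.317  0.187 -0.002] [0.461 0.279 0.132]
wedge_butt 0.98 [196. 255.] 489 [0.477 0.006 0.048] [ 0.43  -0.115  0.018] [0.499 0.049 0.054]
wedge_center 0.85 [197. 255.] 488 [0.477 0.005 0.048] [ 0.418 -0.105  0.014] [0.498 0.049 0.055]
tray 0.93 [196. 371.] 1727 [0.252 0.301 0.025] [ 0.119  0.202 -0.003] [0.328 0.386 0.051]
tray 0.84 [151. 227.] 1266 [ 0.287 -0.226  0.031] [ 0.125 -0.349 -0.002] [ 0.366 -0.153  0.051]
tray 0.68 [204. 211.] 1607 [ 0.572 -0.077  0.052] [ 0.51  -0.211  0.001] [0.654 0.008 0.069]
stop 0.92 [223. 198.] 668 [ 0.668 -0.061  0.051] [ 0.64  -0.129  0.017] [0.686 0.002 0.
[... 2240 characters left out ...]
.41  0.186 0.004] [0.457 0.275 0.132]
calculator 0.88 [111. 165.] 1726 [0.729 0.322 0.02 ] [ 0.645  0.253 -0.006] [0.821 0.392 0.031]
straw_jar 0.78 [130. 104.] 943 [0.663 0.477 0.081] [ 0.623  0.441 -0.003] [0.729 0.563 0.207]
straw_jar 0.31 [195. 310.] 2178 [ 0.477 -0.112  0.02 ] [ 0.407 -0.196 -0.005] [0.711 0.019 0.061]
tape 0.67 [232. 416.] 300 [ 0.366 -0.39   0.021] [ 0.325 -0.436 -0.005] [ 0.41  -0.348  0.032]
stapler 0.65 [160. 414.] 737 [ 0.573 -0.424  0.043] [ 0.531 -0.496 -0.008] [ 0.62  -0.357  0.059]
mug 0.56 [181. 116.] 928 [0.515 0.463 0.039] [ 0.445  0.416 -0.007] [0.555 0.529 0.097]
board 0.82 [193. 310.] 2466 [ 0.488 -0.11   0.019] [ 0.404 -0.198 -0.004] [0.712 0.019 0.062]
```

```bash
python3 - <<'E'
from h import *
b=cv2.imread('pics/top0.png'); W=np.load('top0.npy'); S=np.load('scene0.npy')
crop=cv2.resize(b[90:280,150:400],(800,608))[:600]
cv2.imwrite('pics/crop0.png',crop)
def rect(m,n,W=W):
    q=(W[m][:,:2]*1000).astype(np.float32); q=q[np.isfinite(q).all(1)]
    r=cv2.minAreaRect(q); print(n,len(q),np.round(r[0],1),np.round(r[1],1),round(r[2],1))
for W_,t in ((W,'top'),(S,'scene')):
    x,y,z=W_[...,0],W_[...,1],W_[...,2]
    reg=(x>.38)&(x<.5)&(y>.16)&(y<.31)
    rect(reg&(z>.036)&(z<.05),t+' head',W_); rect(reg&(z>.12)&(z<.14),t+' handle',W_); 
    print('ztop',np.nanmedian(z[reg&(z>.12)]))
    reg=(x>.38)&(x<.73)&(y>-.24)&(y<.06)
    rect(reg&(z>.012)&(z<.024),t+' board',W_)
    rect(reg&(z>.012)&(z<.075),t+' all',W_)
    reg=(x>.46)&(x<.52)&(y>.0)&(y<.07)&(z>.04)&(z<.056)
    rect(reg,t+' wedge butt part',W_)
    reg=(x>.42)&(x<.51)&(y>-.2)&(y<.07)&(z>.04)&(z<.053); print(t,'zmed',np.nanmedian(z[reg]))
    for yy in np.arange(-.18,.06,.02):
        m=(abs(y-yy)<.006)&(x>.39)&(x<.73)&(z>.03)
        print(round(yy,2),[(int(a*1000),int(c*1000)) for a,c in sorted(zip(x[m],z[m]))][::2])
E
```

```text
top head 338 [434.3 232.2] [90.  44.7] 87.4
top handle 81 [433.9 231.7] [21.2 27.4] 89.7
ztop 0.12694543473813447
top board 1694 [556.9 -89.2] [280.4 175.5] 10.0
top all 5671 [551.6 -58.5] [280.4 237.8] 9.9
top wedge butt part 116 [470.3  23.4] [23.  47.4] 10.0
top zmed 0.0487970736442318
-0.18 []
-0.16 [(482, 51), (482, 47), (484, 56), (485, 44), (488, 52), (488, 46), (491, 53), (491, 49), (494, 51), (494, 46), (497, 48), (497, 45), (499, 50), (500, 48), (502, 51), (502, 50), (505, 55), (505, 50), (508, 55), (514, 46), (516, 31), (517, 50), (517, 48), (520, 53), (521, 42), (523, 52), (523, 48), (526, 50), (526, 48), (529, 51), (529, 49), (531, 52), (532, 48), (534, 53), (535, 50), (536, 59), (539, 59), (542, 62), (545, 59), (548, 59), (554, 60), (557, 62), (560, 60), (562, 61), (571, 61), (577, 58)]
-0.14 [(473, 55), (476, 55), (476, 49), (479, 53), (479, 47), (482, 51), (482, 50), (485, 52), (485, 50), (487, 55), (488, 51), (490, 54), (491, 50), (493, 52), (494, 48), (496, 53), (496, 52), (499, 55), (500, 49), (511, 48), (513, 33), (514, 53), (514, 48), (517, 52), (517, 47), (520, 
[... 20501 characters left out ...]
, 31), (663, 55), (665, 39)]
0.02 [(436, 44), (440, 49), (445, 49), (448, 51), (450, 49), (450, 45), (452, 50), (454, 48), (460, 51), (460, 51), (462, 51), (463, 49), (466, 48), (469, 48), (471, 49), (475, 51), (477, 49), (478, 47), (478, 48), (479, 40), (480, 30), (480, 40), (481, 50), (482, 39), (483, 31), (483, 36), (484, 35)]
0.04 [(431, 48), (433, 48), (434, 37), (437, 47), (438, 48), (440, 41), (440, 47), (442, 47), (444, 41), (447, 48), (449, 48), (450, 49), (452, 35), (453, 46), (454, 49), (457, 34), (461, 48), (463, 30), (466, 51), (467, 48), (471, 47), (471, 50), (473, 50), (474, 41), (475, 41), (476, 32), (476, 47), (477, 50), (477, 47), (478, 40), (478, 44), (479, 39), (481, 33)]
```

View pics/scene0.png

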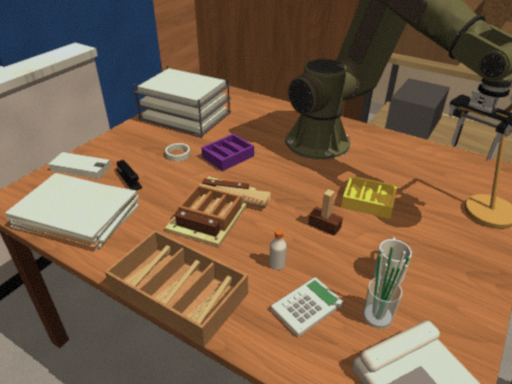

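View pics/crop0.png

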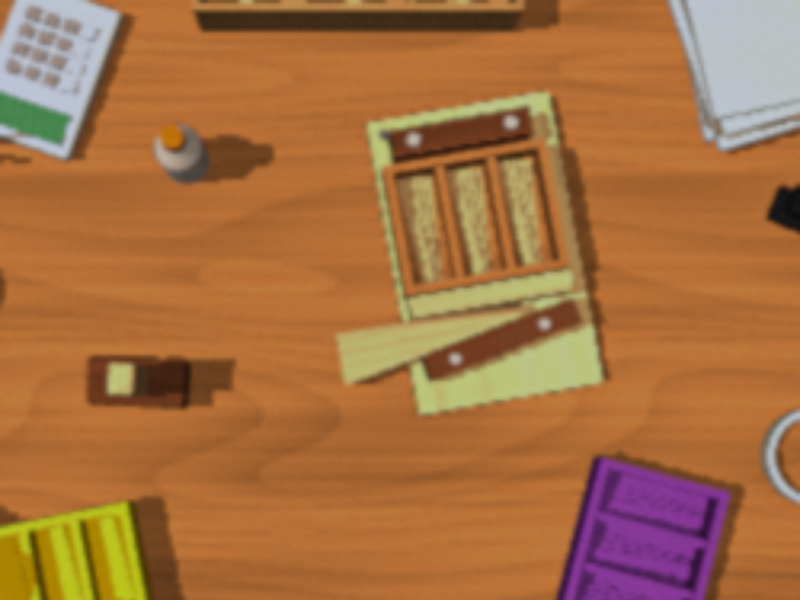

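The real mallet is the only one, at scene (324,219). The wedge butt is at top (257,200), with the wedge between the cleat and the bar. The purple tray at scene (228,152), the yellow one at (371,196) and the big brown one at (178,285) are look-alikes to leave alone. The real tray is the brown one on the board at (208,204), and the crop confirms it. Next I compute the wedge geometry and the first move.

```bash
cat >> h.py <<'E'
ey=np.array([np.cos(np.radians(100)),np.sin(np.radians(100))]); ex=np.array([ey[1],-ey[0]])
O=np.array([.5569,-.0892])+.0125*ey   # board origin
def butt(W):
    z=W[...,2]; B=np.stack([(W[...,:2]-O)@ex,(W[...,:2]-O)@ey],-1)
    m=(B[...,0]>-.15)&(B[...,0]<-.03)&(B[...,1]>.072)&(B[...,1]<.15)&(z>.035)&(z<.056)
    q=B[m]*1000; return np.round([np.percentile(q[:,1],98),np.percentile(q[:,0],3),np.percentile(q[:,0],97),len(q)],1)
def tool(s,goal):
    return np.round(np.array(s['tool_rot']).T@(np.array(goal)-s['eef_pos']),4)
E
python3 - <<'E'
from h import *
W=np.load('top0.npy');S=np.load('scene0.npy')
print('O',O); print(butt(W),butt(S))
for nm,V in(('top',W),('sc',S)):
    B=np.stack([(V[...,:2]-O)@ex,(V[...,:2]-O)@ey],-1)*1000; z=V[...,2]
    for yy in (82,92,102,112,122):
        m=(abs(B[...,1]-yy)<4)&(z>.038)&(z<.056)&(abs(B[...,0]+95)<60); print(nm,yy,np.round(np.percentile(B[m][:,0],[3,97]),1) if m.sum() else None)
print('lamp',S[212,490],S[150,500])
s=arm.observe(); print(s['q']); print(tool(s,[.4342,.2322,.2048]))
E
```

```text
O [ 0.5547294 -0.0768899]
[136.4 -95.4 -55.5 314. ] [138.  -97.7 -53.5 261. ]
top 82 [-88.4 -55.7]
top 92 [-89.7 -56.5]
top 102 [-92.6 -55.3]
top 112 [-94.6 -56.8]
top 122 [-96.  -55.6]
sc 82 [-87.8 -52.6]
sc 92 [-93.4 -53.4]
sc 102 [-96.7 -53.8]
sc 112 [-95.7 -54.8]
sc 122 [-96.6 -53.7]
lamp [0.1262773  0.63954553 0.022036  ] [0.05690473 0.60262409 0.19393394]
[ 1.25140991e+00  2.99899450e-01  1.52100948e+00 -1.04387991e-05
  1.32070496e+00 -6.65891340e-02]
[-0.3623 -0.2166  0.0006]
```

Emit:
drive_tool(
  moves=[
    [-0.0329,-0.0197,0,0,0,0],
    [-0.0329,-0.0197,0,0,0,0],
    [-0.0329,-0.0197,0,0,0,0],
    [-0.0329,-0.0197,0,0,0,0],
    [-0.0329,-0.0197,0,0,0,0],
    [-0.0329,-0.0197,0,0,0,0],
    [-0.0329,-0.0197,0,0,0,0],
    [-0.0329,-0.0197,0,0,0,0],
    [-0.0329,-0.0197,0,0,0,0],
    [-0.0329,-0.0197,0,0,0,0],
    [-0.0329,-0.0197,0,0,0,0],
    [0,0,0,0,0,-0.104],
  ],
  fingers=0.08,
)

```text
clock: 2.4
eef_pos: [0.437, 0.2282, 0.2054]
tool_rot: [[-0.988, 0.154, 0.001], [0.154, 0.988, -0.001], [-0.001, -0.001, -1.0]]
ft_force: [-0.9, 1.6, -0.5]
opening: 0.0801
```

Emit:
drive_tool(
  moves=[
    [0,0,0,0,0,-0.104],
    [0,0,0.02,0,0,0],
    [0,0,0,0,0,0],
  ],
)

```text
clock: 2.65
eef_pos: [0.4329, 0.2315, 0.183]
tool_rot: [[-0.999, 0.045, -0.003], [0.045, 0.999, -0.001], [0.003, -0.002, -1.0]]
ft_force: [-0.3, 0.8, -1.4]
opening: 0.0801
```

```bash
python3 - <<'E'
from h import *
s=arm.observe(); R=np.array(s['tool_rot']); print(s['clock'],s['eef_pos'],s['opening'],s['ft_force'],np.degrees(np.arctan2(R[1,1],R[0,1])),R[:,2])
print(tool(s,[.4342,.2322,.049]))
E
```

```text
2.65 [0.43294524 0.2315302  0.18300716] 0.08012629646688553 [-0.26065649  0.75283407 -1.41688799] 87.40900185118338 [-0.00318676 -0.00140522 -0.99999393]
[-0.0016  0.0009  0.134 ]
```

Emit:
drive_tool(
  moves=[
    [0,0,0.026,0,0,0],
    [0,0,0.03,0,0,0],
    [0,0,0.03,0,0,0],
    [0,0,0.03,0,0,0],
    [0,0,0.012,0,0,0],
    [0,0,0.004,0,0,0],
    [0,0,0,0,0,0],
  ],
)

```text
clock: 3.23
eef_pos: [0.4336, 0.2322, 0.0533]
tool_rot: [[-0.999, 0.045, -0.001], [0.045, 0.999, -0.001], [0.001, -0.001, -1.0]]
ft_force: [-1.0, -0.9, 0.7]
opening: 0.0801
```

Emit:
drive_tool(
  moves=[
    [0,0,0,0,0,0],
    [0,0,0,0,0,0],
    [0,0,0,0,0,0],
    [0,0,0,0,0,0],
    [0,0,0,0,0,0],
    [0,0,0,0,0,0],
  ],
  fingers=0.0,
)

```text
clock: 3.73
eef_pos: [0.4339, 0.2322, 0.0538]
tool_rot: [[-0.999, 0.045, 0.0], [0.045, 0.999, 0.0], [-0.0, 0.0, -1.0]]
ft_force: [-0.6, -0.4, -0.1]
opening: 0.0434
```

Emit:
drive_tool(
  moves=[
    [0,0,0.005,0,0,0],
    [0,0,0,0,0,0],
    [0,0,0,0,0,0],
    [0,0,0,0,0,0],
    [0,0,0,0,0,0],
    [0,0,0,0,0,0],
    [0,0,0,0,0,0],
  ],
)

```text
clock: 4.32
eef_pos: [0.4336, 0.2321, 0.0483]
tool_rot: [[-0.999, 0.045, -0.0], [0.045, 0.999, -0.0], [0.0, -0.0, -1.0]]
ft_force: [-0.3, -0.5, -2.9]
opening: 0.0219
```

Emit:
drive_tool(
  moves=[
    [0,0,-0.01,0,0,0],
    [0,0,-0.009,0,0,0],
    [0,0,0,0,0,-0.11],
    [0,0,0,0,0,-0.11],
    [0,0,0,0,0,0],
    [0,0,0,0,0,0],
  ],
)

```text
clock: 4.82
eef_pos: [0.434, 0.2323, 0.0682]
tool_rot: [[-0.985, -0.171, 0.001], [-0.171, 0.985, 0.0], [-0.001, 0.0, -1.0]]
ft_force: [-0.8, 0.6, -3.6]
opening: 0.0224
```

```bash
python3 - <<'E'
from h import *
s=arm.observe(); R=np.array(s['tool_rot']); print(s['clock'],s['eef_pos'],s['opening'],s['ft_force'],np.degrees(np.arctan2(R[1,1],R[0,1])))
g=O-.074*ex+.207*ey; print(g,tool(s,[*g,.0675]))
p,d,W=cloud('top'); cv2.imwrite('pics/grip.png',cv2.resize(p[150:270,150:310],(640,480)))
print(butt(W))
p,d,W=cloud('scene'); cv2.imwrite('pics/gripS.png',cv2.resize(p[130:280,200:400],(800,600)))
E
```

```text
4.8167 [0.43397606 0.23230305 0.06820632] 0.022412550797819328 [-0.75701706  0.56329197 -3.62182913] 99.84766551126035
[0.44590845 0.11411534] [ 0.0085 -0.1185  0.0007]
[136.4 -95.5 -55.2 309. ]
```

View pics/gripS.png

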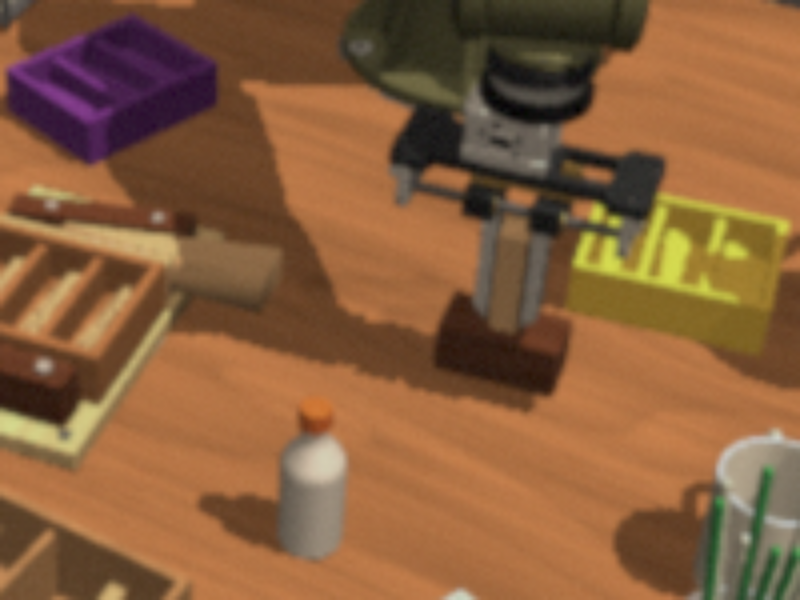

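The mallet is held upright, head level, clear of the desk (crop 505,340). The wedge butt is at crop (265,270), well ahead. I'll approach it to about a 25 mm gap.

Emit:
drive_tool(
  moves=[
    [0.0017,-0.024,0,0,0,0],
    [0.0017,-0.024,0,0,0,0],
    [0.0017,-0.024,0,0,0,0],
    [0.0017,-0.024,0,0,0,0],
    [0.0017,-0.0225,0,0,0,0],
    [0,0,0,0,0,0],
    [0,0,0,0,0,0],
  ],
)

```text
clock: 5.5
eef_pos: [0.4462, 0.1134, 0.0676]
tool_rot: [[-0.985, -0.17, 0.0], [-0.17, 0.985, 0.0], [-0.0, 0.0, -1.0]]
ft_force: [0.5, 0.5, -3.6]
opening: 0.022
```

```bash
cat > m.py <<'E'
from h import *
import sys
s=arm.observe(); e=s['eef_pos'][:2]-O; f=s['ft_force']
print(s['clock'],'board xy of tool',np.round([e@ex*1000,e@ey*1000],1),'z',round(s['eef_pos'][2],4),'F xy z',np.round([f[:2]@ex,f[:2]@ey,f[2]],1))
p,d,W=cloud('top'); print('butt top',butt(W))
if len(sys.argv)>1: cv2.imwrite(sys.argv[1],cv2.resize(p[120:270,180:380],(800,600)))
E
python3 m.py
```

```text
5.5 board xy of tool [-73.8 206.2] z 0.0676 F xy z [ 0.6  0.4 -3.6]
butt top [112.1 -91.9 -55.6 182. ]
```

Emit:
drive_tool(
  moves=[
    [0,-0.004,0,0,0,0],
    [0,-0.004,0,0,0,0],
    [0,-0.004,0,0,0,0],
    [0,-0.004,0,0,0,0],
    [0,-0.003,0,0,0,0],
    [0,-0.002,0,0,0,0],
    [0,-0.002,0,0,0,0],
    [0,-0.002,0,0,0,0],
    [0,-0.002,0,0,0,0],
    [0,-0.002,0,0,0,0],
    [0,-0.002,0,0,0,0],
    [0,-0.002,0,0,0,0],
  ],
)

```text
clock: 6.55
eef_pos: [0.4519, 0.0815, 0.0675]
tool_rot: [[-0.985, -0.174, 0.0], [-0.174, 0.985, 0.0], [-0.0, 0.0, -1.0]]
ft_force: [1.1, 4.1, -2.5]
opening: 0.0219
```

```bash
python3 m.py
```

```text
6.55 board xy of tool [-73.7 173.9] z 0.0675 F xy z [ 1.8  3.8 -2.5]
butt top [ 75.9 -88.2 -54.3  20. ]
```

Emit:
drive_tool(
  moves=[
    [0,-0.0015,0,0,0,0],
    [0,-0.0015,0,0,0,0],
    [0,-0.0015,0,0,0,0],
    [0,-0.0015,0,0,0,0],
    [0,-0.0015,0,0,0,0],
    [0,-0.0015,0,0,0,0],
  ],
)

```text
clock: 7.1
eef_pos: [0.4534, 0.0725, 0.0674]
tool_rot: [[-0.985, -0.174, 0.0], [-0.174, 0.985, 0.0], [-0.0, 0.0, -1.0]]
ft_force: [-0.1, 3.3, -3.3]
opening: 0.0219
```

Emit:
drive_tool(
  moves=[
    [0,-0.002,0,0,0,0],
    [0,-0.002,0,0,0,0],
    [0,-0.002,0,0,0,0],
  ],
)

```text
clock: 7.35
eef_pos: [0.4544, 0.0665, 0.0674]
tool_rot: [[-0.985, -0.174, 0.0], [-0.174, 0.985, -0.0], [-0.0, -0.0, -1.0]]
ft_force: [0.3, 4.2, -3.6]
opening: 0.022
```

Emit:
drive_tool(
  moves=[
    [0,-0.002,0,0,0,0],
    [0,-0.002,0,0,0,0],
  ],
)

```text
clock: 7.52
eef_pos: [0.4551, 0.0626, 0.0674]
tool_rot: [[-0.985, -0.174, -0.0], [-0.174, 0.985, 0.0], [0.0, 0.0, -1.0]]
ft_force: [-0.2, 4.5, -3.9]
opening: 0.022
```

Emit:
drive_tool(
  moves=[
    [0,-0.002,0,0,0,0],
    [0,-0.002,0,0,0,0],
  ],
)

```text
clock: 7.68
eef_pos: [0.4558, 0.0586, 0.0675]
tool_rot: [[-0.985, -0.174, -0.0], [-0.174, 0.985, 0.0], [0.0, 0.0, -1.0]]
ft_force: [1.2, 4.7, -3.6]
opening: 0.0219
```

Emit:
drive_tool(
  moves=[
    [0,-0.002,0,0,0,0],
    [0,-0.001,0,0,0,0],
  ],
)

```text
clock: 7.85
eef_pos: [0.4564, 0.0556, 0.0674]
tool_rot: [[-0.985, -0.174, -0.0], [-0.174, 0.985, -0.0], [0.0, -0.0, -1.0]]
ft_force: [0.9, 4.0, -4.3]
opening: 0.0218
```

Emit:
drive_tool(
  moves=[
    [0,-0.002,0,0,0,0],
    [0,-0.0015,0,0,0,0],
  ],
)

```text
clock: 8.02
eef_pos: [0.457, 0.0523, 0.0674]
tool_rot: [[-0.985, -0.174, -0.0], [-0.174, 0.985, -0.0], [0.0, -0.0, -1.0]]
ft_force: [-0.1, 4.1, -4.3]
opening: 0.0219
```

Emit:
drive_tool(
  moves=[
    [0,-0.002,0,0,0,0],
    [0,-0.001,0,0,0,0],
  ],
)

```text
clock: 8.18
eef_pos: [0.4575, 0.0499, 0.0675]
tool_rot: [[-0.985, -0.174, 0.0], [-0.174, 0.985, 0.001], [-0.0, 0.001, -1.0]]
ft_force: [0.5, 12.4, -1.6]
opening: 0.0223
```

Emit:
drive_tool(
  moves=[
    [0,-0.0015,0,0,0,0],
    [0,-0.0015,0,0,0,0],
  ],
)

```text
clock: 8.35
eef_pos: [0.458, 0.0485, 0.0677]
tool_rot: [[-0.985, -0.173, 0.0], [-0.173, 0.985, 0.004], [-0.001, 0.004, -1.0]]
ft_force: [-1.2, 29.3, 2.6]
opening: 0.0216
```

Resistance rose steeply, to 29 N. I back off, check, and then give short measured taps.

Emit:
drive_tool(
  moves=[
    [0,0.006,0,0,0,0],
    [0,0.006,0,0,0,0],
    [0,0,0,0,0,0],
  ],
)

```text
clock: 8.6
eef_pos: [0.4556, 0.0587, 0.0673]
tool_rot: [[-0.985, -0.175, -0.0], [-0.175, 0.985, -0.001], [0.001, -0.0, -1.0]]
ft_force: [-0.0, -0.6, -3.3]
opening: 0.0218
```

```bash
python3 m.py
```

```text
8.6 board xy of tool [-74.1 150.8] z 0.0673 F xy z [-0.1 -0.5 -3.3]Traceback (most recent call last):
  File "m.py", line 5, in <module>
    p,d,W=cloud('top'); print('butt top',butt(W))
                                         ~~~~^^^
  File "h.py", line 14, in butt
    q=B[m]*1000; return np.round([np.percentile(q[:,1],98),np.percentile(q[:,0],3),np.percentile(q[:,0],97),len(q)],1)
                                  ~~~~~~~~~~~~~^^^^^^^^^^^
    return _quantile_unchecked(
        a, q, axis, out, overwrite_input, method, keepdims, weights)
    return _ureduce(a,
                    func=_quantile_ureduce_func,
    ...<5 lines>...
                    overwrite_input=overwrite_input,
                    method=method)
    r = func(a, **kwargs)
    result = _quantile(arr,
                       quantiles=q,
    ...<2 lines>...
                       out=out,
                       weights=wgt)
    slices_having_nans = np.isnan(arr[-1, ...])
                                  ~~~^^^^^^^^^
IndexError: index -1 is out of bounds for axis 0 with size 0
```

Emit:
drive_tool(
  moves=[
    [0,-0.004,0,0,0,0],
    [0,-0.004,0,0,0,0],
    [0,-0.0015,0,0,0,0],
    [0,-0.001,0,0,0,0],
    [0,-0.0007,0,0,0,0],
  ],
)

```text
clock: 9.07
eef_pos: [0.4577, 0.0486, 0.0676]
tool_rot: [[-0.985, -0.173, -0.0], [-0.173, 0.985, 0.004], [-0.0, 0.004, -1.0]]
ft_force: [-3.4, 22.2, 1.2]
opening: 0.0221
```

Emit:
drive_tool(
  moves=[
    [0,0,0,0,0,0],
  ],
)

```text
clock: 9.15
eef_pos: [0.4577, 0.0487, 0.0676]
tool_rot: [[-0.985, -0.173, -0.001], [-0.173, 0.985, 0.004], [-0.0, 0.004, -1.0]]
ft_force: [-2.6, 18.6, -0.0]
opening: 0.022
```

Emit:
drive_tool(
  moves=[
    [0,0.004,0,0,0,0],
    [0,0.004,0,0,0,0],
    [0,0,0,0,0,0],
    [0,-0.004,0,0,0,0],
    [0,-0.002,0,0,0,0],
    [0,-0.0015,0,0,0,0],
    [0,-0.0009,0,0,0,0],
  ],
)

```text
clock: 9.73
eef_pos: [0.4578, 0.0485, 0.0677]
tool_rot: [[-0.985, -0.173, -0.0], [-0.173, 0.985, 0.004], [-0.0, 0.004, -1.0]]
ft_force: [-4.0, 25.7, 2.0]
opening: 0.0216
```

Emit:
drive_tool(
  moves=[
    [0,0,0,0,0,0],
  ],
)

```text
clock: 9.82
eef_pos: [0.4578, 0.0486, 0.0677]
tool_rot: [[-0.985, -0.173, -0.0], [-0.173, 0.985, 0.004], [-0.0, 0.004, -1.0]]
ft_force: [-2.9, 20.9, 1.2]
opening: 0.0221
```

Emit:
drive_tool(
  moves=[
    [0,0.004,0,0,0,0],
    [0,0.012,0,0,0,0],
    [0,0.024,0,0,0,0],
    [0,0.024,0,0,0,0],
    [0,0.024,0,0,0,0],
    [0,0.024,0,0,0,0],
    [0,0.024,0,0,0,0],
    [0,0.024,0,0,0,0],
    [0,0.02,0,0,0,0],
    [0,0,0,0,0,0],
    [0,0,0,0,0,0],
  ],
)

```text
clock: 10.73
eef_pos: [0.4265, 0.2244, 0.0673]
tool_rot: [[-0.984, -0.176, -0.0], [-0.176, 0.984, -0.0], [0.0, -0.0, -1.0]]
ft_force: [0.4, -0.5, -3.2]
opening: 0.0218
```

```bash
python3 m.py pics/t1.png; python3 - <<'E'
from h import *
W=cloud('top')[2]; p,d,S=cloud('scene'); print('scene butt',butt(S))
for nm,V in(('top',W),('sc',S)):
    B=np.stack([(V[...,:2]-O)@ex,(V[...,:2]-O)@ey],-1)*1000; z=V[...,2]
    # profile along x above board: median height per 3 mm, over rows y -50..40
    m=(abs(B[...,1]+5)<35)&(z>.01)
    xs=np.arange(-75,120,3); print(nm,[(int(x),int(1000*np.nanmax(z[m&(abs(B[...,0]-x)<2)])) ) for x in xs if (m&(abs(B[...,0]-x)<2)).any()])
    reg=(V[...,0]>.38)&(V[...,0]<.5)&(V[...,1]>.15)&(V[...,1]<.33)&(z>.04)&(z<.065); q=(V[reg][:,:2]*1000).astype(np.float32); print('head',cv2.minAreaRect(q))
E
```

```text
10.7333 board xy of tool [-74. 319.] z 0.0673 F xy z [ 0.3 -0.5 -3.2]
butt top [ 94.6 -89.8 -47.8 123. ]
scene butt [ 95.4 -91.4 -44.8 110. ]
top [(-75, 54), (-72, 55), (-69, 53), (-66, 52), (-63, 52), (-60, 51), (-57, 51), (-54, 54), (-51, 52), (-48, 52), (-45, 58), (-42, 57), (-39, 55), (-36, 56), (-33, 56), (-30, 56), (-27, 68), (-24, 68), (-21, 69), (-18, 67), (-15, 60), (-12, 59), (-9, 58), (-6, 59), (-3, 58), (0, 59), (3, 59), (6, 59), (9, 58), (12, 58), (15, 62), (18, 58), (21, 59), (24, 59), (27, 61), (30, 58), (33, 62), (36, 58), (39, 59), (42, 58), (45, 58), (48, 60), (51, 65), (54, 65), (57, 59), (60, 60), (63, 59), (66, 61), (69, 61), (72, 62), (75, 61), (78, 61), (81, 61), (84, 69), (87, 69), (90, 66), (93, 66), (96, 64), (99, 61), (102, 61), (105, 60), (108, 62), (111, 62), (114, 64), (117, 63)]
head ((0.0, 0.0), (0.0, 0.0), 0.0)
sc [(-75, 55), (-72, 54), (-69, 55), (-66, 57), (-63, 53), (-60, 53), (-57, 53), (-54, 52), (-51, 51), (-48, 53), (-45, 54), (-42, 57), (-39, 57), (-36, 56), (-30, 61), (-27, 64), (-24, 67), (-21, 67), (-18, 67), (-15, 67), (-12, 60), (-9, 59), (-6, 59), (-3, 59), (0, 61), (3, 61), (6, 58), (9, 61), (12, 61), (15, 60), (18, 60), (21, 59), (24, 62), (27, 62), (30, 60), (33, 60), (36, 59), (39, 60), (42, 60), (45, 59), (48, 58), (51, 59), (54, 59), (57, 60), (60, 59), (63, 58), (66, 60), (69, 61), (72, 61), (75, 60), (78, 62), (81, 60), (84, 64), (87, 66), (90, 67), (93, 67), (96, 67), (99, 61), (102, 61), (105, 62), (108, 62), (111, 62), (114, 63), (117, 62)]
head ((429.40509033203125, 223.05044555664062), (47.62520217895508, 90.6908187866211), 10.492353439331055)
```

View pics/t1.png

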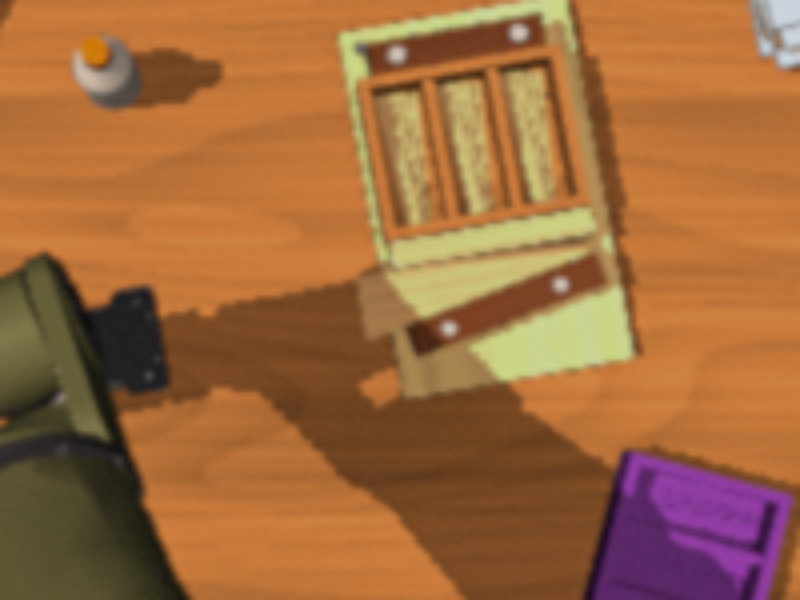

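The wedge is in with its butt at board y 95 (crop 375,305). The box shows no gap to the bar (490,235) or the stop (450,75). Three taps of 22–29 N ended at the same depth, so it has stopped advancing. Next I set the mallet down here on the bare desk.

Emit:
drive_tool(
  moves=[
    [0,0,0.006,0,0,0],
    [0,0,0.006,0,0,0],
    [0,0,0.004,0,0,0],
    [0,0,0.001,0,0,0],
    [0,0,0.001,0,0,0],
    [0,0,0,0,0,0],
  ],
)

```text
clock: 11.38
eef_pos: [0.4265, 0.2241, 0.0492]
tool_rot: [[-0.985, -0.174, -0.0], [-0.174, 0.985, -0.0], [0.0, -0.0, -1.0]]
ft_force: [0.9, -0.1, -2.4]
opening: 0.022
```

Emit:
drive_tool(
  moves=[
    [0,0,0.0007,0,0,0],
    [0,0,0,0,0,0],
  ],
)

```text
clock: 11.55
eef_pos: [0.4266, 0.2242, 0.0488]
tool_rot: [[-0.985, -0.174, 0.0], [-0.174, 0.985, 0.0], [-0.0, 0.0, -1.0]]
ft_force: [-0.4, 0.1, -4.1]
opening: 0.0221
```

Emit:
drive_tool(
  moves=[
    [0,0,0.0005,0,0,0],
    [0,0,0,0,0,0],
  ],
)

```text
clock: 11.72
eef_pos: [0.4266, 0.2242, 0.0483]
tool_rot: [[-0.985, -0.174, 0.0], [-0.174, 0.985, 0.0], [-0.0, 0.0, -1.0]]
ft_force: [-0.9, -0.4, -4.3]
opening: 0.0221
```

Emit:
drive_tool(
  moves=[
    [0,0,0.0005,0,0,0],
    [0,0,0,0,0,0],
  ],
)

```text
clock: 11.88
eef_pos: [0.4266, 0.2243, 0.0482]
tool_rot: [[-0.985, -0.174, 0.0], [-0.174, 0.985, 0.0], [-0.0, 0.0, -1.0]]
ft_force: [-1.9, -0.9, 4.3]
opening: 0.022
```

Emit:
drive_tool(
  moves=[
    [0,0,0,0,0,0],
    [0,0,0,0,0,0],
    [0,0,0,0,0,0],
    [0,0,0,0,0,0],
    [0,0,0,0,0,0],
    [0,0,0,0,0,0],
    [0,0,0,0,0,0],
  ],
  fingers=0.07,
)

```text
clock: 12.47
eef_pos: [0.4266, 0.2242, 0.0477]
tool_rot: [[-0.985, -0.174, 0.0], [-0.174, 0.985, -0.0], [-0.0, -0.0, -1.0]]
ft_force: [0.5, 0.6, -0.1]
opening: 0.0652
```

Emit:
drive_tool(
  moves=[
    [0,0,-0.01,0,0,0],
    [0,0,-0.02,0,0,0],
    [0,0,-0.03,0,0,0],
    [0,0,-0.03,0,0,0],
    [0,0,-0.03,0,0,0],
    [0,0,-0.03,0,0,0],
    [-0.025,0.025,0,0,0,0],
    [-0.025,0.025,0,0,0,0],
    [-0.025,0.025,0,0,0,0],
    [-0.025,0.025,0,0,0,0],
    [0,0,0,0,0,0],
    [0,0,0,0,0,0],
  ],
)

```text
clock: 13.47
eef_pos: [0.5076, 0.3408, 0.1972]
tool_rot: [[-0.985, -0.175, -0.001], [-0.175, 0.985, -0.001], [0.001, -0.001, -1.0]]
ft_force: [-0.4, -0.7, -0.7]
opening: 0.0698
```

```bash
python3 - <<'E'
from h import *
p,d,W=cloud('top'); cv2.imwrite('pics/end_top.png',p); a,_,S=cloud('scene'); cv2.imwrite('pics/end.png',np.hstack([cv2.resize(a[110:290,180:400],(440,360)),cv2.resize(p[100:280,200:380],(360,360))]))
print(butt(W),butt(S)); W0=np.load('top0.npy')
for n,V in(('top',W),('sc',S)):
    z=V[...,2]
    r=(V[...,0]>.37)&(V[...,0]<.49)&(V[...,1]>.15)&(V[...,1]<.30)
    for lo,hi in((.036,.05),(.12,.14)):
        q=(V[r&(z>lo)&(z<hi)][:,:2]*1000).astype(np.float32)
        print(n,len(q),cv2.minAreaRect(q) if len(q)>3 else None)
E
```

```text
[ 94.6 -89.8 -47.8 120. ] [ 95.6 -89.4 -44.7 106. ]
top 346 ((427.42999267578125, 223.52015686035156), (44.927635192871094, 90.16827392578125), 10.144720077514648)
top 82 ((427.35870361328125, 222.89239501953125), (27.662208557128906, 20.520206451416016), 10.345368385314941)
sc 301 ((427.27069091796875, 223.55450439453125), (50.2889518737793, 90.14044189453125), 12.514914512634277)
sc 63 ((429.2462463378906, 223.93968200683594), (29.793731689453125, 20.42475128173828), 12.748947143554688)
```

View pics/end.png

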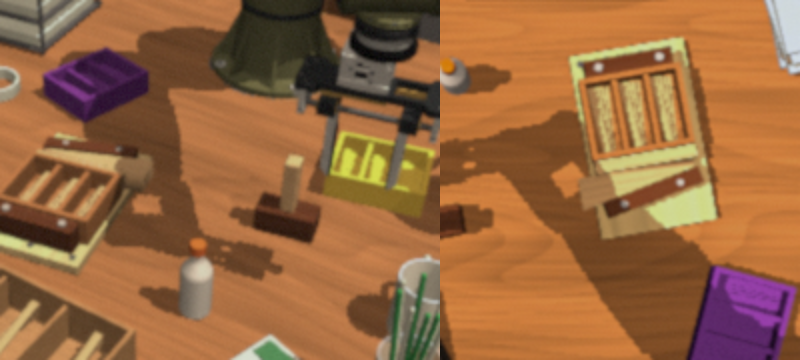

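The mallet stands upright on its head at (287,200), the wedge is seated at (130,165) and the gripper is clear of everything. I'm handing in.

```bash
python3 -c "
from workcell import arm
print(arm.hand_in(), arm.observe()['clock'])"
```

```text
the job is handed in; nothing more can be done
the job is handed in; nothing more can be done
```

The wedge is seated, the box sits tight between the press bar and the stop, and the job is handed in, with the last move ending at 13.5 s.

- **Driving the wedge:** I gripped the mallet by its handle and slid the wedge in about 42 mm, nearly freely, at about 4 N. Resistance then rose steeply.
- **Seating it:** The first seating push read 29 N at the wrist, a little over the 15–25 N asked for but well under 45 N. Two separate taps then read 22 N and 26 N. All three ended at the same depth, so the wedge had stopped advancing.
- **Mallet:** I stood it back on its head on the bare desk, about 11 mm from where it started and turned about 13° from its old heading, and let go.

**Last checks:**
- **Wedge:** The butt is about 95 mm along the board, 28 mm beyond the cleat and bar. Both cameras agree to within 1 mm, and the depth was unchanged after release.
- **Box:** No gap shows at the bar or the stop.
- **Mallet and gripper:** The mallet is upright and the gripper is clear of everything.
- **Bystanders:** Those visible in the last pictures look where they were. I did not measure them again.

The forces are readings taken at the end of each move, so a brief peak between readings could have been slightly higher.

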